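# Pin the deckle over its mould and fit the bolt

## Robot

A 7-joint arm with a two-finger parallel gripper is mounted at the origin on the work surface. World frame = base frame: x ahead of the robot, y to its left, z up, the work surface at z = 0. Lengths are in m, angles in rad, forces in N, time in s.
With the tool pointing down it reaches from about 0.4 to 0.925 m from the base axis. Payload 4.1 kg.
Tool frame: the origin (TCP) lies midway between the tips of the shut fingers; the grasp point (between the pads) lies behind it (robot.grip_point_offset is the z of the grasp point in the tool frame, in m); z points along the fingers, y is the direction in which the jaws open and shut (so a half turn about z gives the same grasp; the last joint's range is limited). The gripper opens to 85 mm and grips with 20 to 120 N. Pads are 22 mm wide; open, the fingers measure 114 mm over their backs; the gripper's body (76 mm by 85 mm) begins 54 mm behind the grasp point. The pads swing forward as they close: fully open they stand 13 mm farther back than shut.
Start: joints at [1.203, 0.398, 0.045, 1.537, -0.019, 1.207, -0.051], TCP at [0.173, -0.627, 0.231] pointing down, gripper open.
Joint ranges: [-2.82, 2.82], [-0.49, 2.23], [-1.37, 1.46], [0, 2.46], [-1.36, 4.5], [0.23, 2], [-2.94, 2.94]. Speed limits (rad/s): [2.57, 2.57, 3.14, 3.14, 3.14, 3.14, 3.14].

## Interface

Orientations are given as [roll, pitch, yaw] about the fixed x, y, z axes, in that order (R = Rz(yaw) Ry(pitch) Rx(roll)).
In Python, from plant import robot, cams, nets gives the robot as it stands.
- The arm moves only by the tool arm_command, never from a script. Its argument "plan" is a list of rows, each a list of 6 numbers: the shift along the tool's x, y, z in cm, then the turn, a rotation vector about the tool's x, y, z in degrees. In form: [[tx, ty, tz, rx, ry, rz], ...]. A call has exactly 5 rows; each row shifts and turns the commanded pose from where the row before left it, along the tool's axes as they then stand; what a row does not reach is not made up. A row lasts 1/8 s, in which the tool goes at most 62.5 mm and 10.7 degrees, less where a joint would pass 70% of its speed; a pose out of reach is approached as far as the arm can. A call with a gripper value outside its range is refused whole. "jaw" is the finger opening in cm, from 0 to 8.54, set as the call begins (left out, the last holds). The fingers move at their own pace and stop on an object; the grip force is fixed at half the most. Time passes only in rows, so rows that do not move let the fingers close, or fill a call up. It gives the time, the measured TCP pose, the force and the opening at its end, in the units of the state.
- robot.state(): the state, without advancing time (a new reading comes with each control period).
- cams.capture(name): name is "scene" or "side" or "wrist"; returns a dict with "frame" (384x512x3 uint8, red, green, blue), "depth" (384x512 float32, m along the optical axis (not along the pixel's ray), 0 where there is no reading), "fx", "fy", "cx", "cy" (pixels), "k1" (the pictures are not rectified: a ray, as slopes to the right and down, at radius r is drawn at 1 + k1 r^2 times it, then the intrinsics apply), "R" (3x3) and "t" (3): a world point X has camera coordinates R X + t; the wrist camera has in their place "T_tool_cam" (4x4, takes a point from camera to tool coordinates, whose origin is the TCP and whose axes are the flange's). Camera axes: x right, y down, z forward; pixel columns grow to the right and rows downward; lengths in m; the calibration is good to about 2 mm. A picture is of the moment at which its call begins: read the wrist's pose just before it.
- robot.sign_off(): hands the job in, once; it reports no verdict.
Trained networks look in the newest picture that a camera, given by its name, has taken for a name from the list of things; names that differ only in an ending like _2 or _b are one class to them, and where a whole thing is asked for, a point or a joint stands for the part that bears it (a point fixed in the world has none). Each returns a list of dicts, best first, with "confidence" (0 to 1); they miss things now and then, are a little off and sometimes report something else, mostly with a low value. They report only what shows in the picture. A call takes as long as a camera call. They do not tell look-alikes from the thing itself.
- nets.boxes_of(camera, thing): "bbox" ([left, top, width, height] in pixels, round what is visible of it).
- nets.masks_of(camera, thing): "pixels" (384x512 bool, what is visible of it) and "bbox" ([left, top, width, height] in pixels, round what is visible of it).
The state is a dict: "time": time; "joint_pos": joint angles; "joint_vel": joint speeds; "effort": joint torques, N m; "eef_pos": TCP position; "tool_rot": TCP orientation; "wrist_force": force on the tool from outside, world axes, zero at the start; "torque": the same for the moment, N m; "gripper_width": finger opening in m.
Only numpy, scipy, OpenCV 4.12 (cv2) and the standard library are available. Lean on these libraries where they do the work, as an engineer would, in place of code of your own. Each camera call takes 0.05 s, during which the arm holds its last target. There are 200 camera calls.

## Task

The deckle (upper wooden frame) has swung askew on its papermaking mould about the one bolt already fitted in its corner. Take the tapered drift pin from the rack and press it fully home through the hole diagonally opposite the fitted bolt, so that the two frames line up; then drop the long hexagon-headed bolt fully home into the other open hole. Leave both in, upright and with their collars down on the deckle.

Things in the scene. Friction and masses are not known exactly. Their poses are not given: they have to be found in the camera images.
- pin_grip (a point): Steel drift pin, 0.3 kg, hung upright in a 3-place wooden rack (top 75 mm high, places 70 mm apart). Up from the tip: cone 6 to 28 mm diameter over 30 mm, 28 mm shank to 58 mm, collar 44 mm diameter, 4 mm thick, which rests on rack or deckle, then a round grip 24 mm diameter, 50 mm tall. Point: middle of the grip, 87 mm above the tip, 29 mm above the collar's underside; z up.
- bolt_grip (a point): Steel bolt, 0.35 kg, in the same rack. Up from its end: 18 mm widening to 28 mm diameter over 10 mm, 28 mm shank to 58 mm, collar as the pin's, hexagon head 34 mm across flats, 44 mm tall. Point: middle of the head, 84 mm above the end, 26 mm above the collar's underside; z up; top 123 mm high in the rack. Not the stub bolt in the rack: head 26 mm wide, 18 mm tall, thin shank 22 mm long.
- mould: Fixed wooden frame 214 (x) by 264 (y) by 45 mm, rails 58 mm wide; deckle 18 mm thick on it (top 63 mm). Origin: centre of its underside, on the table; z up, x away from the robot within 20 degrees. Holes 35 mm wide go through both; in the mould the pin's is at x -78, y -103 mm, the bolt's at x -78, y +103. The fitted bolt is at x +78, y +103, head 111 mm high. Fourth corner: no hole.
- deckle (a joint): Deckle's turn about the fitted bolt, rad, counter-clockwise from above; 0 = in line. Starts 0.040 to 0.055: its pin hole is off the mould's by 206 mm x turn to mould +x and 156 mm x turn to mould -y (10 to 14 mm); its bolt hole by 156 mm x turn to -y. Light friction (1 N at the pin hole). Enter the tip where the holes overlap, then move on down to the mould hole's centre: the deckle follows.
Things that resemble listed ones, but are neither listed nor needed, are in the scene too. What is shaped like the part that bears pin_grip but green is not meant.

How it is judged:
By the outcome, as a careful person would: the job done as asked, in the order asked, and still so for the second after the job is handed in, with the robot touching nothing.
It also fails if it takes over 69 s, if anything falls off the work surface, if the arm or the gripper's body presses on something with over 40 N, if the wrist force passes 120 N, or if a joint passes its speed limit or range.

## Working session

There is one attempt and no reset: what is moved stays moved. The work goes in short steps, Python scripts to look and compute and a tool call to move; the robot and the scene stay as the last step left them, time stands still between calls to the robot, and variables do not carry over. Pictures are saved under pics/ and viewed, about 8 in all and at most 12, crops included, and the job is handed in when it is done.

Besides the shell and the picture viewer there is one more tool, called by a JSON object that holds its "method" and its "body". arm_command: Moves the arm, as the interface text tells. Its arguments: {"type":"object","properties":{"plan":{"type":"array","items":{"type":"array","items":{"type":"number"}}},"jaw":{"type":"number"}},"required":["plan"]}

```bash
mkdir -p pics; cat > h.py <<'E'
import numpy as np, cv2
from plant import robot, cams, nets
from scipy.spatial.transform import Rotation as Ro
def pose():
    s=robot.state(); T=np.eye(4); T[:3,:3]=Ro.from_euler('xyz',s['tool_rot']).as_matrix(); T[:3,3]=s['eef_pos']; return T,s
def cap(n):
    T,s=pose(); c=cams.capture(n)
    if n=='wrist': c['W']=T@c['T_tool_cam']
    else:
        M=np.eye(4); M[:3,:3]=c['R']; M[:3,3]=c['t']; c['W']=np.linalg.inv(M)
    # undistorted slopes
    v,u=np.mgrid[:384,:512]; xd=(u-c['cx'])/c['fx']; yd=(v-c['cy'])/c['fy']
    x,y=xd.copy(),yd.copy()
    for _ in range(8):
        k=1+c['k1']*(x*x+y*y); x,y=xd/k,yd/k
    d=c['depth']; P=np.stack([x*d,y*d,d],-1)@c['W'][:3,:3].T+c['W'][:3,3]
    P[d==0]=np.nan; c['P']=P; c['ray']=np.stack([x,y,np.ones_like(x)],-1)@c['W'][:3,:3].T
    return c
def save(c,name): cv2.imwrite('pics/'+name,c['frame'][...,::-1])
def atz(c,u,v,z):
    r=c['ray'][int(round(v)),int(round(u))]; o=c['W'][:3,3]; return o+r*(z-o[2])/r[2]
E
cat > a.py <<'E'
from h import *
print(robot.grip_point_offset, robot.state())
for n in ['scene','side','wrist']:
    c=cap(n); save(c,n+'0.png'); np.savez('/tmp/'+n,**{k:v for k,v in c.items()})
    for th in ['pin_grip','bolt_grip','mould','deckle']:
        for m in nets.masks_of(n,th):
            P=c['P'][m['pixels']]; print(n,th,round(m['confidence'],2),m['bbox'],np.nanmedian(P,0).round(3),np.nanpercentile(P[:,2],98).round(3) if len(P) else '')
a=np.hstack([cv2.imread(f'pics/{n}0.png') for n in ['scene','side']])
E
python3 a.py
```

```text
-0.0187 {'time': 0.0, 'joint_pos': array([ 1.20302911,  0.39922172,  0.04502185,  1.537854  , -0.01874573,
        1.20687084, -0.05069024]), 'joint_vel': array([-0.00075237,  0.00095416, -0.0001543 , -0.00091974, -0.00067452,
       -0.00010759, -0.00072928]), 'effort': array([ 8.77741127e-05, -4.75130832e+01,  1.36472091e+00, -2.54213279e+01,
        1.15587964e-02,  9.45341686e-03, -1.95312907e-05]), 'eef_pos': array([ 0.172483  , -0.62606076,  0.23025554]), 'tool_rot': array([-3.13966232e+00,  8.80046990e-05,  2.68884363e-01]), 'wrist_force': array([0.98262601, 0.5533428 , 0.45546038]), 'torque': array([-0.01814898,  0.04356237,  0.01963791]), 'gripper_width': 0.08540957641410897}
scene pin_grip 0.81 [269.9, 139.5, 12.3, 26.7] [0.484 0.254 0.062] 0.112
scene pin_grip 0.7 [316.4, 143.1, 9.3, 16.3] [0.615 0.306 0.107] 0.128
scene pin_grip 0.65 [278.9, 126.2, 10.6, 24.6] [0.45  0.34  0.062] 0.109
scene pin_grip 0.47 [330.3, 132.2, 13.7, 32.3] [0.62  0.42  0.062] 0.111
scene bolt_grip 0.62 [306.6, 152.5, 9.3, 17.5] [0.633 0.233 0.107] 0.124
scene deckle 0.77 [101.6, 214.0, 148.0, 120.8] [ 0.626 -0.273  0.062] 0.104
side pin_grip 0.91 [255.1, 276.6, 16.0, 28.0] [0.439 0.359 0.065] 0.112
side pin_grip 0.87 [199.1, 239.5, 17.4, 21.7] [0.604 0.322 0.087] 0.129
side pin_grip 0.81 [174.3, 277.5, 15.4, 32.5] [0.61  0.435 0.067] 0.113
side pin_grip 0.65 [251.9, 242.1, 21.4, 30.6] [0.475 0.273 0.064] 0.112
side bolt_grip 0.65 [204.7, 217.8, 16.8, 23.4] [0.62  0.258 0.104] 0.124
side mould 0.69 [244.0, 116.3, 77.0, 66.8] [ 0.588 -0.193  0.06 ] 0.1
side deckle 0.64 [243.7, 116.8, 73.8, 54.5] [ 0.596 -0.211  0.062] 0.106
```

View pics/scene0.png

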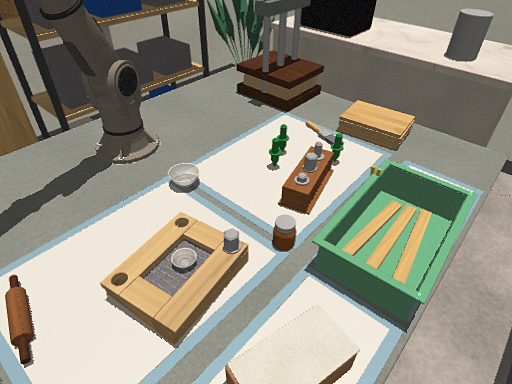

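View pics/side0.png

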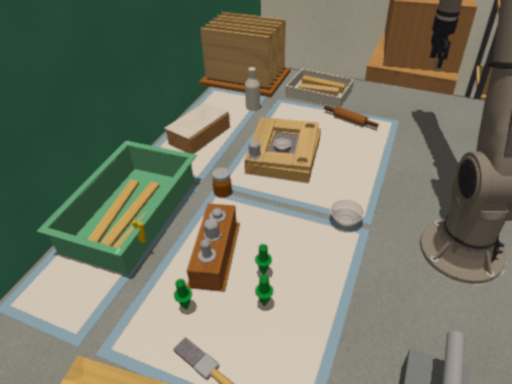

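```bash
cat > b.py <<'E'
import numpy as np,cv2
for n in ['scene','side','wrist']:
    c=np.load(f'/tmp/{n}.npz'); P=c['P'].reshape(-1,3)
    if n=='wrist': print(c['T_tool_cam'].round(3),c['fx'],c['cx'],c['cy'])
    def rect(lo,hi,x0,x1,y0,y1):
        m=(P[:,2]>lo)&(P[:,2]<hi)&(P[:,0]>x0)&(P[:,0]<x1)&(P[:,1]>y0)&(P[:,1]<y1)
        if m.sum()<10: return m.sum()
        r=cv2.minAreaRect(P[m][:,:2].astype(np.float32)); return m.sum(),np.round(r[0],3),np.round(r[1],3),round(r[2],1)
    print(n,'mouldside',rect(.012,.04,.4,.85,-.45,-.1),'deckle',rect(.056,.068,.4,.85,-.45,-.1),'head',rect(.1,.118,.4,.85,-.45,-.1))
    print('rack',rect(.069,.078,.5,.75,.1,.4),'pin',rect(.122,.135,.5,.75,.28,.36),'bolt',rect(.116,.128,.5,.75,.2,.28))
E
python3 b.py
```

```text
scene mouldside (np.int64(1754), array([ 0.66 , -0.237]), array([0.346, 0.264]), 8.0) deckle (np.int64(6720), array([ 0.661, -0.238]), array([0.339, 0.269]), 9.1) head (np.int64(169), array([ 0.661, -0.133]), array([0.033, 0.036]), 45.2)
rack (np.int64(873), array([0.626, 0.246]), array([0.081, 0.247]), 14.1) pin (np.int64(27), array([0.61, 0.31]), array([0.019, 0.018]), 33.0) bolt (np.int64(73), array([0.627, 0.241]), array([0.032, 0.032]), 11.2)
side mouldside (np.int64(652), array([ 0.662, -0.228]), array([0.348, 0.264]), 6.9) deckle (np.int64(2068), array([ 0.663, -0.233]), array([0.339, 0.274]), 9.8) head (np.int64(78), array([ 0.66 , -0.127]), array([0.035, 0.034]), 57.2)
rack (np.int64(1491), array([0.628, 0.247]), array([0.081, 0.243]), 14.4) pin (np.int64(55), array([0.608, 0.317]), array([0.022, 0.018]), 28.4) bolt (np.int64(118), array([0.626, 0.251]), array([0.032, 0.034]), 88.1)
[[ 0.001 -0.961 -0.277  0.07 ]
 [ 1.     0.001  0.    -0.001]
 [-0.    -0.277  0.961 -0.143]
 [ 0.     0.     0.     1.   ]] 338.5110452055794 257.5561656452508 188.83599854713202
wrist mouldside 0 deckle 0 head 0
rack 0 pin 0 bolt 0
```

{"method": "arm_command", "body": {"plan": [[3.6,-1.7,-0.7,0,0,0],[3.6,-1.7,-0.7,0,0,0],[3.6,-1.7,-0.7,0,0,0],[3.6,-1.7,-0.7,0,0,0],[3.6,-1.7,-0.7,0,0,0]]}}

```text
time: 1.38
eef_pos: [0.3245, -0.496, 0.2667]
tool_rot: [3.141, -0.0, 0.269]
wrist_force: [0.6, 0.2, -0.1]
gripper_width: 0.0852
```

{"method": "arm_command", "body": {"plan": [[3.6,-1.7,-0.7,0,0,0],[3.6,-1.7,-0.7,0,0,0],[3.6,-1.7,-0.7,0,0,0],[3.6,-1.7,-0.7,0,0,0],[3.6,-1.7,-0.7,0,0,0]]}}

```text
time: 2.0
eef_pos: [0.4754, -0.3663, 0.3017]
tool_rot: [3.141, -0.0, 0.269]
wrist_force: [-0.7, 0.0, 0.7]
gripper_width: 0.0853
```

{"method": "arm_command", "body": {"plan": [[3.6,-1.7,-0.7,0,0,0],[3.6,-1.7,-0.7,0,0,0],[3.6,-1.7,-0.7,0,0,0],[3.6,-1.7,-0.7,0,0,0],[0,0,0,0,0,0]]}}

```text
time: 2.62
eef_pos: [0.5982, -0.259, 0.3296]
tool_rot: [-3.14, -0.003, 0.276]
wrist_force: [-0.8, 0.1, 0.9]
gripper_width: 0.0854
```

```bash
cat > m.py <<'E'
from h import *
c=cap('wrist'); save(c,'w1.png'); np.savez('/tmp/w1',**c); print(c['W'][:3,3].round(3), robot.state()['joint_pos'].round(2))
P=c['P']
for n,lo,hi in [('side',.01,.04),('top45',.041,.049),('deckle',.058,.067),('head',.105,.116)]:
    m=(P[...,2]>lo)&(P[...,2]<hi)
    k,l,st,ce=cv2.connectedComponentsWithStats(m.astype(np.uint8))
    for i in np.argsort(-st[1:,4])[:3]+1:
        if st[i,4]<60: continue
        Q=P[l==i]; r=cv2.minAreaRect(Q[:,:2].astype(np.float32)); print(n,st[i],np.round(r[0],3),np.round(r[1],3),round(r[2],1),np.median(Q[:,2]).round(4))
E
python3 m.py
```

```text
[ 0.665 -0.239  0.473] [ 0.5   0.36 -0.21  1.38  0.07  1.41 -1.01]
side [   8  254   60   53 1824] [0.311 0.008] [0.089 0.062] 56.6 0.0233
side [ 462  195   50   91 1318] [ 0.56  -0.624] [0.006 0.141] 84.3 0.024
side [411 240  48  52 930] [ 0.504 -0.561] [0.034 0.078] 72.8 0.0286
top45 [ 194  101  119   87 1018] [ 0.601 -0.246] [0.099 0.146] 9.9 0.0445
top45 [  2 251  68  61 659] [ 0.325 -0.001] [0.099 0.097] 75.4 0.0445
top45 [223 131  23  23 341] [ 0.599 -0.227] [0.028 0.028] 15.0 0.0463
deckle [  140    42   231   196 25854] [ 0.601 -0.246] [0.215 0.264] 9.7 0.0634
deckle [209 120  49  48 637] [ 0.599 -0.227] [0.057 0.058] 59.5 0.0617
deckle [495   2  17  50 252] [ 0.812 -0.489] [0.053 0.018] 25.3 0.0625
head [ 139   49   34   39 1009] [ 0.66  -0.131] [0.038 0.034] 10.0 0.1111
```

View pics/w1.png

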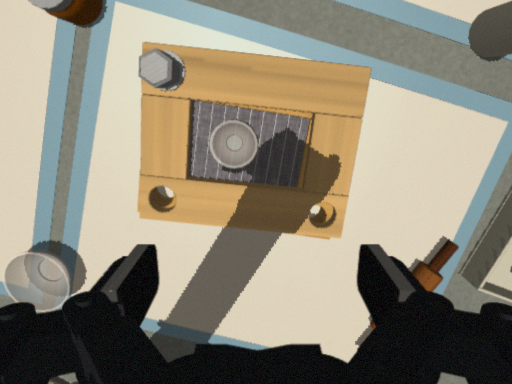

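```bash
cat > m2.py <<'E'
from h import *
for f in ['w1','scene','side']:
    c=np.load(f'/tmp/{f}.npz'); P=c['P'].reshape(-1,3)
    h=(P[:,2]>.1085)&(P[:,2]<.1135)&(np.hypot(P[:,0]-.66,P[:,1]+.131)<.035)
    r=cv2.minEnclosingCircle(P[h][:,:2].astype(np.float32)); B=np.array([.6602,-.1312]) ; print(f,'head',np.round(r[0],4),round(r[1],4), h.sum())
    B=np.array(r[0])
    for d in [5,6,7,8,9,9.7,10.5]:
        a=np.radians(d); R=np.array([[np.cos(a),-np.sin(a)],[np.sin(a),np.cos(a)]])
        q=(P[:,:2]-B)@R+[.078,.103]
        o=[d]
        for (lo,hi) in [(.015,.042),(.057,.067)]:
            z=(P[:,2]>lo)&(P[:,2]<hi)
            for ax,sg,L in [(0,-1,.107),(0,1,.107),(1,-1,.132),(1,1,.132)]:
                m=z&(abs(q[:,1-ax])<(.095 if ax==0 else .07))
                if lo<.05:
                    m&=(abs(q[:,ax]-sg*L)<.012)
                    if m.sum()>15: 
                        p=np.polyfit(q[m,1-ax],q[m,ax],1); o.append((ax,sg,m.sum(),round(np.degrees(p[0]),1),round(p[1]*1000,1)))
        print(*o)
E
python3 m2.py
```

```text
w1 head [ 0.6604 -0.131 ] 0.0192 908
5 (1, -1, np.int64(22), np.float64(14.9), np.float64(-107.3))
6
7
8
9
9.7
10.5
scene head [ 0.6604 -0.1329] 0.0175 113
5 (0, 1, np.int64(305), np.float64(-2.0), np.float64(110.1)) (1, -1, np.int64(150), np.float64(2.1), np.float64(-133.6))
6 (0, 1, np.int64(306), np.float64(-1.0), np.float64(108.3)) (1, -1, np.int64(158), np.float64(1.1), np.float64(-132.1))
7 (0, 1, np.int64(305), np.float64(-0.0), np.float64(106.5)) (1, -1, np.int64(165), np.float64(0.1), np.float64(-130.7))
8 (0, -1, np.int64(16), np.float64(29.1), np.float64(-51.3)) (0, 1, np.int64(305), np.float64(1.0), np.float64(104.7)) (1, -1, np.int64(171), np.float64(-0.9), np.float64(-129.4))
9 (0, -1, np.int64(28), np.float64(38.1), np.float64(-41.7)) (0, 1, np.int64(305), np.float64(2.0), np.float64(102.9)) (1, -1, np.int64(179), np.float64(-1.9), np.float64(-128.1))
9.7 (0, -1, np.int64(38), np.float64(35.9), np.float64(-48.3)) (0, 1, np.int64(304), np.float64(2.7), np.float64(101.6)) (1, -1, np.int64(183), np.float64(-2.7), np.float64(-127.3))
10.5 (0, -1, np.int64(47), np.float64(3
[... 326 characters left out ...]
np.float64(-1.2), np.float64(-103.8)) (1, 1, np.int64(284), np.float64(1.2), np.float64(129.0))
7 (0, -1, np.int64(44), np.float64(-0.5), np.float64(-105.4)) (1, 1, np.int64(287), np.float64(0.2), np.float64(130.4))
8 (0, -1, np.int64(41), np.float64(0.5), np.float64(-107.2)) (1, 1, np.int64(290), np.float64(-0.7), np.float64(131.7))
9 (0, -1, np.int64(41), np.float64(1.5), np.float64(-109.1)) (1, 1, np.int64(288), np.float64(-1.7), np.float64(133.1))
9.7 (0, -1, np.int64(41), np.float64(2.2), np.float64(-110.4)) (1, 1, np.int64(285), np.float64(-2.4), np.float64(134.0))
10.5 (0, -1, np.int64(43), np.float64(3.1), np.float64(-112.1)) (1, 1, np.int64(283), np.float64(-3.3), np.float64(135.1))
```

{"method": "arm_command", "body": {"plan": [[1.3,-4.3,0.2,0,0,0],[1.3,-4.3,0.2,0,0,0],[1.3,-4.3,0.2,0,0,0],[1.3,-4.3,0.2,0,0,0],[1.3,-4.3,0.2,0,0,0]], "jaw": 5.0}}

```text
time: 3.3
eef_pos: [0.6001, -0.0396, 0.3192]
tool_rot: [3.14, 0.001, 0.266]
wrist_force: [0.2, 0.4, 0.3]
gripper_width: 0.0504
```

{"method": "arm_command", "body": {"plan": [[1.3,-4.3,0.2,0,0,0],[1.3,-4.3,0.2,0,0,0],[1.3,-4.3,0.2,0,0,0],[1.3,-4.3,0.2,0,0,0],[1.3,-4.3,0.2,0,0,0]]}}

```text
time: 3.92
eef_pos: [0.6066, 0.1846, 0.3091]
tool_rot: [3.14, 0.0, 0.266]
wrist_force: [0.8, 0.5, 0.5]
gripper_width: 0.05
```

{"method": "arm_command", "body": {"plan": [[1.3,-4.3,0.2,0,0,0],[1.3,-4.3,0.2,0,0,0],[0,0,0,0,0,0],[0,0,0,0,0,0],[0,0,0,0,0,0]]}}

```text
time: 4.55
eef_pos: [0.6095, 0.2728, 0.3053]
tool_rot: [3.14, -0.0, 0.265]
wrist_force: [-0.2, 0.1, 0.1]
gripper_width: 0.0498
```

```bash
cat > r.py <<'E'
from h import *
import sys
f=sys.argv[1]
c=cap('wrist'); save(c,f+'.png'); np.savez('/tmp/'+f,**c); T,s=pose(); print(s['time'],T[:3,3].round(4),s['tool_rot'].round(4),s['joint_pos'].round(2))
P=c['P']
for n,lo,hi in [('rack',.07,.079),('bolt',.1195,.1265),('pin',.125,.133)]:
    m=(P[...,2]>lo)&(P[...,2]<hi)&(P[...,0]>.5)&(P[...,0]<.75)&(P[...,1]>.08)&(P[...,1]<.4)
    k,l,st,ce=cv2.connectedComponentsWithStats(m.astype(np.uint8))
    for i in np.argsort(-st[1:,4])[:3]+1:
        if st[i,4]<40: continue
        Q=P[l==i]; q=Q[:,:2].astype(np.float32); r=cv2.minAreaRect(q); e=cv2.minEnclosingCircle(q)
        print(n,st[i],np.round(r[0],4),np.round(r[1],4),round(r[2],1),np.median(Q[:,2]).round(4),'circ',np.round(e[0],4),round(e[1],4),'mean',q.mean(0).round(4))
        if n=='bolt':
            for a in range(0,60,5):
                w=q@[np.cos(np.radians(a)),np.sin(np.radians(a))]; print(a,np.ptp(w).round(4),end='; ')
E
python3 r.py w2
```

```text
4.6 [0.6094 0.2731 0.3054] [ 3.1402e+00 -3.0000e-04  2.6550e-01] [-0.18  0.42 -0.44  1.37  0.18  1.39 -1.92]
rack [  174   111   222    74 11747] [0.6259 0.2474] [0.0806 0.2406] 14.3 0.0754 circ [0.6262 0.2477] 0.1262 mean [0.6277 0.2491]
bolt [269 139  39  34 982] [0.6265 0.247 ] [0.0331 0.0374] 15.7 0.123 circ [0.6265 0.2472] 0.019 mean [0.6269 0.2475]
0 0.0366; 5 0.0357; 10 0.0344; 15 0.0331; 20 0.0342; 25 0.0353; 30 0.0362; 35 0.0368; 40 0.0372; 45 0.0372; 50 0.037; 55 0.0367; bolt [205 144  25  25 202] [0.6086 0.3139] [0.0233 0.0228] 59.3 0.1246 circ [0.6084 0.3141] 0.0121 mean [0.6105 0.3136]
0 0.0234; 5 0.0237; 10 0.0239; 15 0.0239; 20 0.0238; 25 0.0236; 30 0.0234; 35 0.0234; 40 0.0235; 45 0.0235; 50 0.0236; 55 0.0235; pin [206 145  22  23 342] [0.6083 0.3143] [0.0204 0.0212] 59.7 0.1281 circ [0.6085 0.3146] 0.0111 mean [0.6091 0.3139]
```

View pics/w2.png

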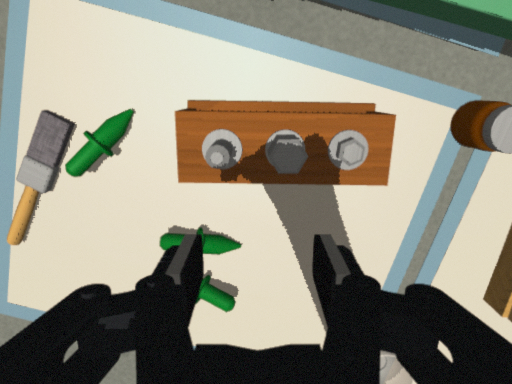

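{"method": "arm_command", "body": {"plan": [[0.5,-2.0,1.0,0,0,0],[0.5,-2.0,2.0,0,0,0],[0,0,4.0,0,0,0],[0,0,4.0,0,0,0],[0,0,4.0,0,0,0]]}}

```text
time: 5.22
eef_pos: [0.606, 0.3187, 0.1521]
tool_rot: [-3.141, 0.002, 0.271]
wrist_force: [0.6, 0.8, -0.5]
gripper_width: 0.0501
```

{"method": "arm_command", "body": {"plan": [[0,0,3.0,0,0,0],[0,0,2.0,0,0,0],[0,0,1.4,0,0,0],[0,0,0.5,0,0,0],[0,0,0,0,0,0]]}}

```text
time: 5.85
eef_pos: [0.608, 0.3171, 0.0867]
tool_rot: [-3.141, -0.001, 0.269]
wrist_force: [0.2, -0.3, -0.3]
gripper_width: 0.0501
```

{"method": "arm_command", "body": {"plan": [[0,0,0,0,0,0],[0,0,0,0,0,0],[0,0,0,0,0,0],[0,0,0,0,0,0],[0,0,0,0,0,0]], "jaw": 0}}

```text
time: 6.48
eef_pos: [0.6088, 0.3165, 0.0877]
tool_rot: [3.141, -0.002, 0.268]
wrist_force: [-0.9, -1.1, 5.5]
gripper_width: 0.0226
```

{"method": "arm_command", "body": {"plan": [[0,0,-1.5,0,0,0],[0,0,-3.0,0,0,0],[0,0,-3.5,0,0,0],[0,0,-4.0,0,0,0],[0,0,-2.0,0,0,0]]}}

```text
time: 7.1
eef_pos: [0.6079, 0.3178, 0.2287]
tool_rot: [-3.14, -0.003, 0.269]
wrist_force: [-0.4, 0.0, -3.4]
gripper_width: 0.0229
```

```bash
cat > s.py <<'E'
from h import *
import sys
c=cap(sys.argv[1]); save(c,sys.argv[2]+'.png'); np.savez('/tmp/'+sys.argv[2],**c); T,s=pose(); print(s['time'],T[:3,3].round(4),s['tool_rot'].round(4),s['wrist_force'].round(1),s['gripper_width'])
P=c['P']; x,y=T[:2,3]
m=(np.hypot(P[...,0]-x,P[...,1]-y)<.04)&(P[...,2]>T[2,3]-.075)&(P[...,2]<T[2,3]-.005)
Q=P[m]; print(m.sum())
for lo in range(-75,-5,10):
    q=Q[(Q[:,2]-T[2,3])*1000//10*10==lo//10*10]
    if len(q)>3: print(lo,len(q),q.mean(0).round(4),np.ptp(q[:,:2],0).round(3))
E
python3 s.py side s1
```

```text
7.15 [0.6087 0.3181 0.2307] [-3.1398 -0.0054  0.2691] [ 0.3  0.4 -1.9] 0.02246817336792533
235
-65 7 [0.6065 0.3232 0.1658] [0.007 0.005]
-55 10 [0.6028 0.3256 0.1758] [0.012 0.009]
-45 25 [0.603  0.3282 0.1863] [0.022 0.019]
-35 40 [0.6017 0.327  0.1955] [0.024 0.021]
-25 20 [0.6021 0.3292 0.2039] [0.018 0.015]
-15 113 [0.6017 0.3255 0.2188] [0.043 0.042]
```

```bash
python3 s.py scene s2; python3 -c "
import cv2,numpy as np
a=cv2.imread('pics/s1.png')[130:290,120:280];b=cv2.imread('pics/s2.png')[60:220,240:400]
cv2.imwrite('pics/s12.png',cv2.resize(np.hstack([a,b]),(800,400),interpolation=2))"
```

```text
7.2 [0.6084 0.3178 0.2287] [-3.1403 -0.004   0.2692] [ 1.  -0.4 -3.1] 0.022857083433451386
165
-65 6 [0.6089 0.3151 0.1649] [0.01  0.005]
-55 12 [0.6107 0.3127 0.1747] [0.015 0.013]
-45 15 [0.6121 0.3088 0.1844] [0.019 0.017]
-35 31 [0.6115 0.3086 0.1941] [0.025 0.018]
-25 24 [0.6135 0.3086 0.2039] [0.021 0.016]
-15 18 [0.6121 0.3046 0.2132] [0.028 0.014]
```

View pics/s12.png

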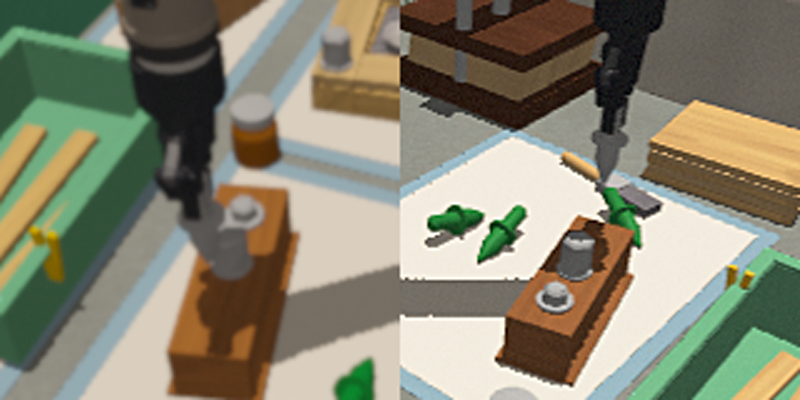

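{"method": "arm_command", "body": {"plan": [[-1.0,2.5,0,0,0,0],[-1.8,4.5,0,0,0,0],[-1.8,4.5,0,0,0,0],[-1.8,4.5,0,0,0,0],[-1.8,4.5,0,0,0,0]]}}

```text
time: 7.82
eef_pos: [0.5814, 0.0954, 0.2239]
tool_rot: [-3.141, 0.004, 0.269]
wrist_force: [1.0, 0.0, -4.1]
gripper_width: 0.0227
```

{"method": "arm_command", "body": {"plan": [[-1.8,4.5,0,0,0,0],[-1.8,4.5,0,0,0,0],[-1.8,4.5,0,0,0,0],[-1.8,4.5,0,0,0,0],[-1.8,4.5,0,0,0,0]]}}

```text
time: 8.45
eef_pos: [0.5544, -0.1447, 0.224]
tool_rot: [-3.14, 0.003, 0.269]
wrist_force: [1.0, -0.3, -4.2]
gripper_width: 0.0223
```

{"method": "arm_command", "body": {"plan": [[-1.8,4.5,0,0,0,0],[-1.8,4.5,0,0,0,0],[-1.8,4.5,0,0,0,0],[-1.8,4.5,0,0,0,0],[0,0,0,0,0,0]]}}

```text
time: 9.07
eef_pos: [0.5306, -0.342, 0.2235]
tool_rot: [3.141, 0.005, 0.26]
wrist_force: [-0.2, 0.4, -4.4]
gripper_width: 0.0227
```

```bash
python3 s.py side s3; python3 s.py wrist w3; python3 s.py scene s4;python3 -c "
import cv2,numpy as np
a=cv2.imread('pics/s3.png')[70:190,230:350];b=cv2.imread('pics/s4.png')[190:310,80:200]
b=np.hstack([cv2.resize(a,(400,400),interpolation=2),cv2.resize(b,(400,400),interpolation=2)])
cv2.imwrite('pics/s34.png',b)"
```

```text
9.125 [ 0.5321 -0.3382  0.2236] [-3.139   0.0037  0.264 ] [ 0.1  0.4 -3. ] 0.02296349001395624
133
-65 5 [ 0.5294 -0.3377  0.1584] [0.007 0.008]
-55 11 [ 0.5286 -0.336   0.1686] [0.013 0.009]
-45 13 [ 0.5286 -0.3314  0.1795] [0.021 0.01 ]
-35 20 [ 0.5262 -0.3303  0.1892] [0.023 0.016]
-25 22 [ 0.528  -0.3309  0.1985] [0.025 0.01 ]
-15 18 [ 0.5249 -0.3304  0.2095] [0.038 0.019]
9.175 [ 0.5333 -0.3357  0.224 ] [-3.1381e+00  2.4000e-03  2.6750e-01] [ 0.7  1.3 -2.8] 0.02213299746087023
2071
-45 11 [ 0.543  -0.3331  0.1831] [0.003 0.011]
-35 9 [ 0.544  -0.335   0.1849] [0.001 0.006]
-15 167 [ 0.5477 -0.333   0.2128] [0.02  0.039]
9.225 [ 0.5341 -0.3345  0.2245] [-3.1383e+00  1.5000e-03  2.6980e-01] [ 1.5  0.3 -4.2] 0.022530684618547802
327
-65 10 [ 0.5352 -0.338   0.1605] [0.005 0.01 ]
-55 19 [ 0.5378 -0.3396  0.1701] [0.011 0.015]
-45 27 [ 0.5413 -0.3401  0.1804] [0.011 0.021]
-35 50 [ 0.5416 -0.3403  0.1892] [0.015 0.026]
-25 46 [ 0.5416 -0.3404  0.1982] [0.018 0.027]
-15 52 [ 0.5431 -0.3411  0.2132] [0.032 0.045]
```

View pics/s34.png

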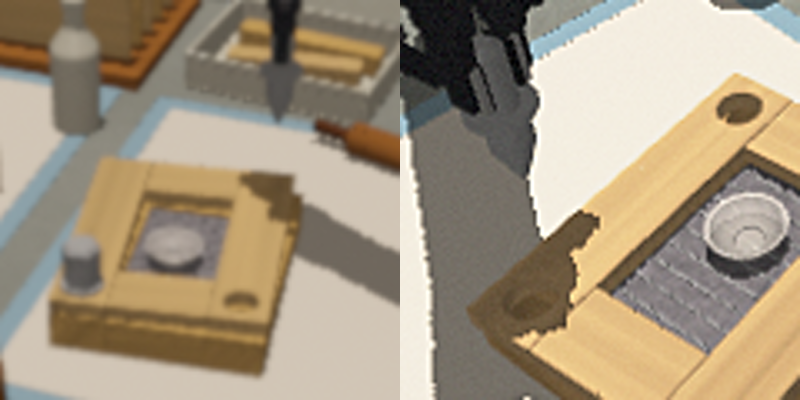

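```bash
cat > c.py <<'E'
from h import *
def ld(f): return dict(np.load(f'/tmp/{f}.npz'))
s4,s3,w1=ld('s4'),ld('s3'),ld('w1')
print('scene pin',atz(s4,117,281,.063),'bolt',atz(s4,182,222,.063),'side bolt',atz(s3,302,160,.063))
P=w1['P']
for n,p in [('pin',(.5413,-.3606)),('bolt',(.5065,-.1573))]:
    o=w1['W'][:3,3]; A=o+w1['ray']*((.063-o[2])/w1['ray'][...,2])[...,None]
    d=np.hypot(A[...,0]-p[0],A[...,1]-p[1]); m=(d<.026)&((P[...,2]<.058)|np.isnan(P[...,2]))
    k,l,st,ce=cv2.connectedComponentsWithStats(m.astype(np.uint8)); i=np.argmax(st[1:,4])+1
    e=cv2.minEnclosingCircle(A[l==i][:,:2].astype(np.float32)); print(n,st[i],np.round(e[0],4),round(e[1],4))
E
python3 c.py; python3 -c "
from h import *;print(pose()[0].round(4),robot.state()['tool_rot'])"
```

```text
scene pin [ 0.5429517  -0.36809089  0.063     ] bolt [ 0.50738796 -0.15792375  0.063     ] side bolt [ 0.50700761 -0.15644437  0.063     ]
pin [309 202  26  25 502] [ 0.5424 -0.3595] 0.0171
bolt [149 186  27  25 521] [ 0.5081 -0.1582] 0.0181
[[ 0.9638  0.2666 -0.0023  0.5341]
 [ 0.2666 -0.9638  0.0028 -0.3345]
 [-0.0015 -0.0033 -1.      0.2245]
 [ 0.      0.      0.      1.    ]] [-3.13831457e+00  1.48821309e-03  2.69834695e-01]
```

{"method": "arm_command", "body": {"plan": [[-0.3,1.2,1.0,0,0,0],[0,1.1,2.0,0,0,0],[0,0,2.5,0,0,0],[0,0,2.0,0,0,0],[0,0,1.0,0,0,0]]}}

```text
time: 9.85
eef_pos: [0.5368, -0.3586, 0.1389]
tool_rot: [-3.139, 0.002, 0.269]
wrist_force: [0.3, 0.7, -2.6]
gripper_width: 0.0228
```

{"method": "arm_command", "body": {"plan": [[0,0,0.8,0,0,0],[0,0,0.6,0,0,0],[0,0,0,0,0,0],[0,0,0,0,0,0],[0,0,0,0,0,0]]}}

```text
time: 10.48
eef_pos: [0.538, -0.3593, 0.1279]
tool_rot: [3.141, -0.001, 0.269]
wrist_force: [0.4, -0.5, -2.9]
gripper_width: 0.0222
```

{"method": "arm_command", "body": {"plan": [[0,0,0.6,0,0,0],[0,0,0.6,0,0,0],[-0.1,-0.1,0.5,0,0,0],[-0.1,-0.1,0.5,0,0,0],[-0.1,-0.1,0.5,0,0,0]]}}

```text
time: 11.1
eef_pos: [0.5343, -0.357, 0.1002]
tool_rot: [3.141, -0.001, 0.269]
wrist_force: [0.1, -0.6, -2.4]
gripper_width: 0.0224
```

{"method": "arm_command", "body": {"plan": [[-0.1,-0.1,0.4,0,0,0],[-0.1,-0.2,0.3,0,0,0],[0,0,0.2,0,0,0],[0,0,0,0,0,0],[0,0,0,0,0,0]]}}

```text
time: 11.72
eef_pos: [0.5311, -0.3546, 0.0913]
tool_rot: [-3.141, 0.0, 0.269]
wrist_force: [-0.2, 0.6, -4.1]
gripper_width: 0.0229
```

{"method": "arm_command", "body": {"plan": [[0,0,0.3,0,0,0],[0,0,0.3,0,0,0],[0,0,0.3,0,0,0],[0,0,0.2,0,0,0],[0,0,0,0,0,0]]}}

```text
time: 12.35
eef_pos: [0.5311, -0.3546, 0.08]
tool_rot: [-3.141, 0.0, 0.269]
wrist_force: [0.3, 0.9, -3.6]
gripper_width: 0.0225
```

{"method": "arm_command", "body": {"plan": [[0,0,0.2,0,0,0],[0,0,0.1,0,0,0],[0,0,0.1,0,0,0],[0,0,0,0,0,0],[0,0,0,0,0,0]]}}

```text
time: 12.98
eef_pos: [0.5313, -0.3546, 0.0764]
tool_rot: [3.141, -0.0, 0.269]
wrist_force: [0.9, -1.0, -3.0]
gripper_width: 0.0231
```

```bash
cat > d.py <<'E'
from h import *
import sys
c=cap('scene'); save(c,sys.argv[1]+'.png'); T,s=pose(); print(s['time'],T[:3,3].round(4),s['wrist_force'].round(1),s['gripper_width'])
P=c['P'];x,y=T[:2,3]
d=np.hypot(P[...,0]-x,P[...,1]-y)
print('z above collar/deckle near pin',[(r,np.nanmedian(P[(d>r/1e3)&(d<(r+4)/1e3)&(P[...,2]<T[2,3]+.01)][:,2]).round(4)) for r in (14,18,22,28,34)])
a=cv2.imread('pics/'+sys.argv[1]+'.png')[190:310,80:240]; cv2.imwrite('pics/'+sys.argv[1]+'c.png',cv2.resize(a,(800,600),interpolation=2))
E
python3 d.py d1
```

```text
13.025 [ 0.5313 -0.3547  0.0764] [ 0.5 -0.3 -4.2] 0.02234539666816812
z above collar/deckle near pin [(14, np.float64(0.0669)), (18, np.float64(0.0661)), (22, np.float64(0.0631)), (28, np.float64(0.0614)), (34, np.float64(0.0611))]
```

View pics/d1c.png

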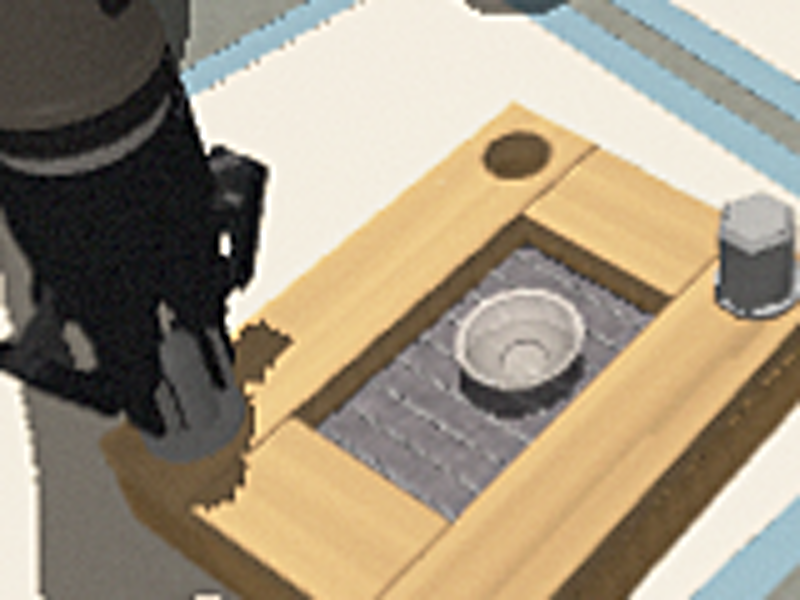

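{"method": "arm_command", "body": {"plan": [[0,0,0.1,0,0,0],[0,0,0.1,0,0,0],[0,0,0.05,0,0,0],[0,0,0,0,0,0],[0,0,0,0,0,0]]}}

```text
time: 13.65
eef_pos: [0.5325, -0.3554, 0.0756]
tool_rot: [3.139, -0.002, 0.269]
wrist_force: [-2.0, 0.7, 4.7]
gripper_width: 0.0226
```

{"method": "arm_command", "body": {"plan": [[0,0,0,0,0,0],[0,0,0,0,0,0],[0,0,0,0,0,0],[0,0,-0.5,0,0,0],[0,0,-1.0,0,0,0]], "jaw": 5.0}}

```text
time: 14.28
eef_pos: [0.531, -0.3545, 0.089]
tool_rot: [-3.141, 0.001, 0.269]
wrist_force: [-0.4, 0.3, -0.7]
gripper_width: 0.05
```

{"method": "arm_command", "body": {"plan": [[0,0,-3.0,0,0,0],[0,0,-4.0,0,0,0],[0,0,-5.0,0,0,0],[4,0,-5,0,0,0],[4,0,-3.0,0,0,0]]}}

```text
time: 14.9
eef_pos: [0.6088, -0.3343, 0.2924]
tool_rot: [3.137, -0.004, 0.267]
wrist_force: [0.6, -0.0, -0.6]
gripper_width: 0.0499
```

{"method": "arm_command", "body": {"plan": [[1,-2,0,0,0,0],[0,-4,0,0,0,0],[0,0,0,0,0,0],[0,0,0,0,0,0],[0,0,0,0,0,0]]}}

```text
time: 15.52
eef_pos: [0.6004, -0.2746, 0.2872]
tool_rot: [3.141, 0.001, 0.267]
wrist_force: [0.2, -0.3, 0.4]
gripper_width: 0.0499
```

```bash
cat > e.py <<'E'
from h import *
import sys
c=cap('wrist'); save(c,sys.argv[1]+'.png'); np.savez('/tmp/'+sys.argv[1],**c); T,s=pose(); print(s['time'],T[:3,3].round(4),s['tool_rot'].round(4))
P=c['P']
def comp(n,lo,hi,p,rad):
    m=(P[...,2]>lo)&(P[...,2]<hi)&(np.hypot(P[...,0]-p[0],P[...,1]-p[1])<rad)
    if m.sum()<20: print(n,'none'); return
    q=P[m][:,:2].astype(np.float32); r=cv2.minAreaRect(q); e=cv2.minEnclosingCircle(q); print(n,m.sum(),np.round(r[0],4),np.round(r[1],4),round(r[2],2),'circ',np.round(e[0],4),round(e[1],4),'z',np.median(P[m][:,2]).round(4))
comp('deckle',.058,.0655,(.595,-.243),.2)
comp('head',.1085,.1135,(.66,-.131),.035)
comp('pintop',.113,.122,(.531,-.355),.03); comp('pincollar',.0655,.072,(.531,-.355),.027)
p=(.5056,-.1503); o=c['W'][:3,3]; A=o+c['ray']*((.063-o[2])/c['ray'][...,2])[...,None]
m=(np.hypot(A[...,0]-p[0],A[...,1]-p[1])<.026)&((P[...,2]<.058)|np.isnan(P[...,2]))
k,l,st,ce=cv2.connectedComponentsWithStats(m.astype(np.uint8)); i=np.argmax(st[1:,4])+1
e=cv2.minEnclosingCircle(A[l==i][:,:2].astype(np.float32)); print('hole',st[i],np.round(e[0],4),round(e[1],4))
E
python3 e.py w4
```

```text
15.575 [ 0.6006 -0.2745  0.2872] [3.1413e+00 9.0000e-04 2.6680e-01]
deckle 31549 [ 0.5969 -0.2433] [0.2149 0.2645] 7.73 circ [ 0.5962 -0.2426] 0.1691 z 0.0634
head 1129 [ 0.6599 -0.1309] [0.0364 0.0335] 66.66 circ [ 0.66   -0.1306] 0.0188 z 0.1113
pintop 78 [ 0.5306 -0.348 ] [0.0176 0.0066] 14.14 circ [ 0.531  -0.3498] 0.0089 z 0.1154
pincollar 552 [ 0.5347 -0.3495] [0.0378 0.0454] 50.26 circ [ 0.5309 -0.3528] 0.024 z 0.0673
hole [120 194  29  27 596] [ 0.5071 -0.1524] 0.017
```

View pics/w4.png

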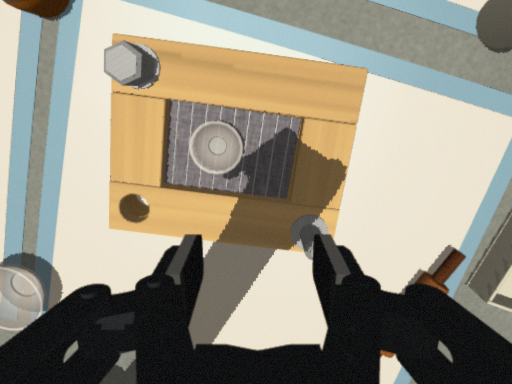

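{"method": "arm_command", "body": {"plan": [[-2.2,1.5,0,0,0,0],[-4.4,2.9,1.0,0,0,0],[-2.2,1.5,3.0,0,0,0],[0,0,4.0,0,0,0],[0,0,4.0,0,0,0]]}}

```text
time: 16.2
eef_pos: [0.5313, -0.355, 0.1666]
tool_rot: [3.141, -0.0, 0.266]
wrist_force: [0.8, 0.3, -0.9]
gripper_width: 0.0499
```

{"method": "arm_command", "body": {"plan": [[0,0,3.5,0,0,0],[0,0,3.0,0,0,0],[0,0,1.5,0,0,0],[0,0,0.6,0,0,0],[0,0,0,0,0,0]]}}

```text
time: 16.82
eef_pos: [0.5324, -0.3538, 0.0822]
tool_rot: [3.141, -0.001, 0.269]
wrist_force: [-0.3, -0.2, 1.2]
gripper_width: 0.05
```

{"method": "arm_command", "body": {"plan": [[0,0,0.3,0,0,0],[0,0,0,0,0,0],[0,0,0,0,0,0],[0,0,0,0,0,0],[0,0,0,0,0,0]], "jaw": 0}}

```text
time: 17.45
eef_pos: [0.5326, -0.354, 0.0796]
tool_rot: [3.14, -0.001, 0.269]
wrist_force: [-0.3, -1.0, 5.4]
gripper_width: 0.0225
```

{"method": "arm_command", "body": {"plan": [[-0.1,-0.1,0,0,0,0],[-0.1,-0.1,0,0,0,0],[0,0,0,0,0,0],[0,0,0,0,0,0],[0,0,0,0,0,0]]}}

```text
time: 18.08
eef_pos: [0.5303, -0.3525, 0.0796]
tool_rot: [3.14, -0.001, 0.268]
wrist_force: [0.1, -0.9, 5.0]
gripper_width: 0.022
```

{"method": "arm_command", "body": {"plan": [[-0.05,-0.05,0,0,0,0],[0,0,0,0,0,0],[0.1,0.1,0,0,0,0],[0,0,0,0,0,0],[0,0,0,0,0,0]]}}

```text
time: 18.7
eef_pos: [0.5306, -0.3527, 0.0796]
tool_rot: [3.14, -0.001, 0.269]
wrist_force: [-1.3, -0.3, 6.0]
gripper_width: 0.0222
```

{"method": "arm_command", "body": {"plan": [[0,0,0,0,0,0],[0,0,0,0,0,0],[0,0,0,0,0,0],[0,0,-0.5,0,0,0],[0,0,-1.0,0,0,0]], "jaw": 5.0}}

```text
time: 19.32
eef_pos: [0.5299, -0.3522, 0.0937]
tool_rot: [-3.141, 0.001, 0.269]
wrist_force: [-0.4, -0.9, -1.2]
gripper_width: 0.0499
```

{"method": "arm_command", "body": {"plan": [[0,0,-3.0,0,0,0],[0,0,-4.0,0,0,0],[0,0,-5.0,0,0,0],[4,0,-5,0,0,0],[4,0,-3.0,0,0,0]]}}

```text
time: 19.95
eef_pos: [0.6077, -0.332, 0.2973]
tool_rot: [3.137, -0.004, 0.267]
wrist_force: [1.7, 1.6, 0.2]
gripper_width: 0.0499
```

{"method": "arm_command", "body": {"plan": [[1,-2,0,0,0,0],[0,-4,0,0,0,0],[0,0,0,0,0,0],[0,0,0,0,0,0],[0,0,0,0,0,0]]}}

```text
time: 20.58
eef_pos: [0.5993, -0.2723, 0.292]
tool_rot: [3.141, 0.001, 0.267]
wrist_force: [-0.1, 0.5, -0.2]
gripper_width: 0.0502
```

```bash
python3 e.py w5
```

```text
20.625 [ 0.5995 -0.2723  0.2921] [3.1413e+00 8.0000e-04 2.6670e-01]
deckle 30729 [ 0.5956 -0.2424] [0.2147 0.2645] 7.01 circ [ 0.5954 -0.2422] 0.1687 z 0.0634
head 1099 [ 0.66   -0.1308] [0.0366 0.033 ] 70.04 circ [ 0.6601 -0.1307] 0.0186 z 0.1112
pintop 102 [ 0.528  -0.3463] [0.019 0.008] 13.91 circ [ 0.5288 -0.3496] 0.0096 z 0.1152
pincollar 539 [ 0.5321 -0.3486] [0.035  0.0435] 51.3 circ [ 0.5294 -0.3519] 0.022 z 0.0673
hole [123 192  28  27 585] [ 0.5072 -0.1506] 0.0169
```

{"method": "arm_command", "body": {"plan": [[1.5,-4.5,0,0,0,0],[1.5,-4.5,0,0,0,0],[1.5,-4.5,0,0,0,0],[1.5,-4.5,0,0,0,0],[1.5,-4.5,0,0,0,0]]}}

```text
time: 21.25
eef_pos: [0.6127, -0.0335, 0.2923]
tool_rot: [3.141, -0.0, 0.267]
wrist_force: [0.4, -0.2, -0.6]
gripper_width: 0.0499
```

{"method": "arm_command", "body": {"plan": [[1.5,-4.5,0,0,0,0],[1.5,-4.5,0,0,0,0],[1.5,-4.5,0,0,0,0],[1.5,-4.5,0,0,0,0],[1.5,-4.5,0,0,0,0]]}}

```text
time: 21.88
eef_pos: [0.6257, 0.2033, 0.2921]
tool_rot: [3.141, 0.0, 0.267]
wrist_force: [0.4, -1.0, 0.0]
gripper_width: 0.0499
```

{"method": "arm_command", "body": {"plan": [[1.3,-4.4,0,0,0,0],[0,0,2.0,0,0,-7.4],[0,0,2.0,0,0,-7.4],[0,0,2.0,0,0,-7.4],[0,0,2.0,0,0,-7.4]]}}

```text
time: 22.5
eef_pos: [0.6266, 0.2477, 0.2114]
tool_rot: [3.141, 0.0, 0.788]
wrist_force: [-0.3, 0.3, -0.5]
gripper_width: 0.0498
```

{"method": "arm_command", "body": {"plan": [[0,0,0,0,0,0],[0,0,0,0,0,0],[0,0,0,0,0,0],[0,0,0,0,0,0],[0,0,0,0,0,0]]}}

```text
time: 23.12
eef_pos: [0.6261, 0.2488, 0.2128]
tool_rot: [3.141, -0.001, 0.785]
wrist_force: [0.1, -0.0, -0.7]
gripper_width: 0.05
```

```bash
python3 r.py w6
```

```text
23.175 [0.626  0.2488 0.2127] [ 3.1412e+00 -3.0000e-04  7.8540e-01] [-0.09  0.49 -0.51  1.48  0.25  1.23 -1.41]
rack [  113    61   286   203 18702] [0.6259 0.2468] [0.0809 0.2412] 14.5 0.0755 circ [0.6271 0.2479] 0.126 mean [0.6258 0.2647]
bolt [ 237  168   47   52 1744] [0.626 0.247] [0.0339 0.0379] 76.0 0.1231 circ [0.6263 0.247 ] 0.0195 mean [0.6268 0.2478]
0 0.037; 5 0.0362; 10 0.0351; 15 0.0342; 20 0.0351; 25 0.0363; 30 0.0372; 35 0.038; 40 0.0385; 45 0.0387; 50 0.0386; 55 0.0383;
```

{"method": "arm_command", "body": {"plan": [[-0.1,0.1,2.0,0,0,0],[0,0,3.5,0,0,0],[0,0,3.5,0,0,0],[0,0,2.5,0,0,0],[0,0,1.0,0,0,0]]}}

```text
time: 23.8
eef_pos: [0.6243, 0.2462, 0.0841]
tool_rot: [-3.14, 0.005, 0.786]
wrist_force: [0.4, 0.2, 0.4]
gripper_width: 0.05
```

{"method": "arm_command", "body": {"plan": [[0,0,0.5,0,0,0],[0,0,0,0,0,0],[0,0,0,0,0,0],[0,0,0,0,0,0],[0,0,0,0,0,0]]}}

```text
time: 24.42
eef_pos: [0.6262, 0.2473, 0.0828]
tool_rot: [3.141, -0.001, 0.785]
wrist_force: [0.5, 0.4, -0.3]
gripper_width: 0.05
```

{"method": "arm_command", "body": {"plan": [[0,0,0,0,0,0],[0,0,0,0,0,0],[0,0,0,0,0,0],[0,0,0,0,0,0],[0,0,0,0,0,0]], "jaw": 0}}

```text
time: 25.05
eef_pos: [0.6263, 0.2474, 0.0829]
tool_rot: [3.141, -0.001, 0.785]
wrist_force: [-0.6, 0.0, 5.4]
gripper_width: 0.0378
```

```bash
python3 r.py w7; python3 -c "
import cv2
a=cv2.imread('pics/w7.png'); print(a.shape); cv2.imwrite('pics/w7c.png',cv2.resize(a[100:384,150:370],(620,800*284//284)[:2] if 0 else (465,600),interpolation=2))"
```

```text
25.1 [0.6263 0.2474 0.0829] [ 3.1412e+00 -7.0000e-04  7.8540e-01] [-0.11  0.61 -0.47  1.61  0.32  1.   -1.47]
rack [    0    33   497   289 43859] [0.6254 0.247 ] [0.0812 0.2415] 14.4 0.0755 circ [0.6275 0.2478] 0.1261 mean [0.6261 0.29  ]
rack [278 304  38  40 612] [0.6093 0.1957] [0.0239 0.0198] 9.6 0.0754 circ [0.6092 0.1981] 0.0139 mean [0.6053 0.1956]
rack [370 352  32  32 533] [0.6178 0.1446] [0.0294 0.0119] 83.7 0.0754 circ [0.6225 0.144 ] 0.0148 mean [0.619  0.1438]
bolt [ 209  248   96   94 6514] [0.6255 0.248 ] [0.0384 0.0339] 47.4 0.1232 circ [0.6254 0.2476] 0.0197 mean [0.6271 0.2494]
0 0.0376; 5 0.0367; 10 0.0356; 15 0.0349; 20 0.035; 25 0.036; 30 0.037; 35 0.0377; 40 0.0382; 45 0.0384; 50 0.0383; 55 0.0379; bolt [163 266  44  60 626] [0.6128 0.2647] [0.0266 0.0115] 70.3 0.1222 circ [0.6085 0.2663] 0.0134 mean [0.6137 0.2659]
0 0.0176; 5 0.0188; 10 0.0199; 15 0.0209; 20 0.0217; 25 0.0224; 30 0.0229; 35 0.0233; 40 0.0239; 45 0.0244; 50 0.0251; 55 0.0256; bolt [309 266  35  60 618] [0.6416 0.2351] [0.0261 0.0098] 25.3 0.1222 circ [0.643  0.2321] 0.0132 mean [0.6434 0.2362]
0 0.0234; 5 0.0243; 10 0.0251; 15 0.0256; 20 0.026; 25 0.0261; 30 0.0261; 35 0.0259; 40 0.0254; 45 0.0248; 50 0.024; 55 0.0232; pin [322 272  61  30 689] [0.6552 0.2335] [0.0055 0.0216] 22.4 0.1302 circ [0.6542 0.2331] 0.011 mean [0.6546 0.2345]
pin [156 271  38  17 468] [0.6161 0.2759] [0.0029 0.0123] 45.0 0.1304 circ [0.6155 0.2754] 0.0062 mean [0.6161 0.2757]
pin [133 286  24  16 240] [0.6058 0.279 ] [0.0038 0.0099] 67.7 0.1299 circ [0.6063 0.2803] 0.0051 mean [0.6047 0.2792]
(384, 512, 3)
```

View pics/w7c.png

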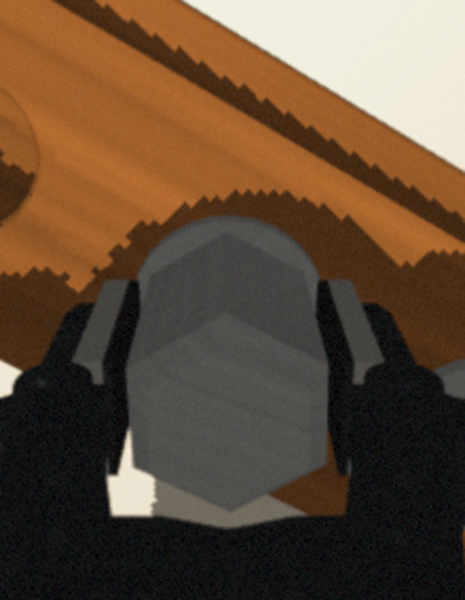

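{"method": "arm_command", "body": {"plan": [[0,0,0,0,0,0],[0,0,0,0,0,0],[0,0,0,0,0,0],[0,0,-0.5,0,0,0],[0,0,-0.5,0,0,0]]}}

```text
time: 25.72
eef_pos: [0.625, 0.2467, 0.0912]
tool_rot: [-3.141, 0.003, 0.786]
wrist_force: [0.3, 0.7, -3.1]
gripper_width: 0.0376
```

{"method": "arm_command", "body": {"plan": [[0,0,-2.0,0,0,0],[0,0,-3.5,0,0,0],[0,0,-3.5,0,0,0],[0,0,-2.0,0,0,0],[-1.6,0.9,0,0,0,0]]}}

```text
time: 26.35
eef_pos: [0.6214, 0.2316, 0.2045]
tool_rot: [3.141, -0.004, 0.788]
wrist_force: [1.0, 0.3, -4.2]
gripper_width: 0.0377
```

{"method": "arm_command", "body": {"plan": [[-3.7,2.0,0,0,0,0],[-3.7,2.0,0,0,0,0],[-3.7,2.0,0,0,0,0],[-3.7,2.0,0,0,0,0],[-3.7,2.0,0,0,0,0]]}}

```text
time: 26.98
eef_pos: [0.5585, 0.0248, 0.2005]
tool_rot: [-3.14, 0.004, 0.784]
wrist_force: [1.3, 0.1, -2.9]
gripper_width: 0.0382
```

{"method": "arm_command", "body": {"plan": [[-3.7,2.0,0,0,0,0],[-3.7,2.0,0,0,0,0],[-3.7,2.0,0,0,0,0],[-3.7,2.0,0,0,0,0],[-1.7,0.7,0,0,0,0]]}}

```text
time: 27.6
eef_pos: [0.5021, -0.1545, 0.2005]
tool_rot: [-3.139, 0.004, 0.779]
wrist_force: [-1.0, 0.2, -3.6]
gripper_width: 0.0382
```

{"method": "arm_command", "body": {"plan": [[0,0,0,0,0,0],[0,0,0,0,0,0],[0,0,0,0,0,0],[0,0,0,0,0,0],[0,0,0,0,0,0]]}}

```text
time: 28.22
eef_pos: [0.506, -0.1496, 0.2024]
tool_rot: [3.142, -0.0, 0.786]
wrist_force: [-0.6, 0.3, -3.1]
gripper_width: 0.038
```

```bash
sed -i 's/lo\/\/10\*10/lo\/\/10*10/' s.py; python3 s.py side s5; python3 s.py scene s6; python3 -c "
import cv2,numpy as np
a=cv2.imread('pics/s5.png')[70:190,230:350];b=cv2.imread('pics/s6.png')[150:270,120:240]
cv2.imwrite('pics/s56.png',cv2.resize(np.hstack([a,b]),(800,400),interpolation=2))"
```

```text
28.275 [ 0.506  -0.1498  0.2024] [3.1415 0.     0.7862] [-0.4  0.6 -2.7] 0.03776273908340118
129
-65 7 [ 0.5036 -0.1423  0.1386] [0.018 0.01 ]
-55 19 [ 0.5043 -0.139   0.1478] [0.024 0.013]
-45 24 [ 0.5026 -0.1383  0.157 ] [0.025 0.019]
-35 26 [ 0.5036 -0.1384  0.1672] [0.025 0.015]
-25 24 [ 0.5042 -0.1384  0.1769] [0.024 0.014]
-15 15 [ 0.5046 -0.1372  0.185 ] [0.023 0.013]
28.325 [ 0.5059 -0.1499  0.2024] [3.1415 0.     0.7859] [ 0.7  0.3 -3.9] 0.037970303647441396
189
-65 6 [ 0.5116 -0.1551  0.1386] [0.007 0.012]
-55 28 [ 0.5136 -0.157   0.1481] [0.018 0.023]
-45 37 [ 0.5131 -0.1572  0.1576] [0.022 0.023]
-35 37 [ 0.5137 -0.1568  0.1671] [0.019 0.026]
-25 37 [ 0.5127 -0.1583  0.1773] [0.02  0.022]
-15 18 [ 0.515  -0.1574  0.1844] [0.015 0.018]
```

View pics/s56.png

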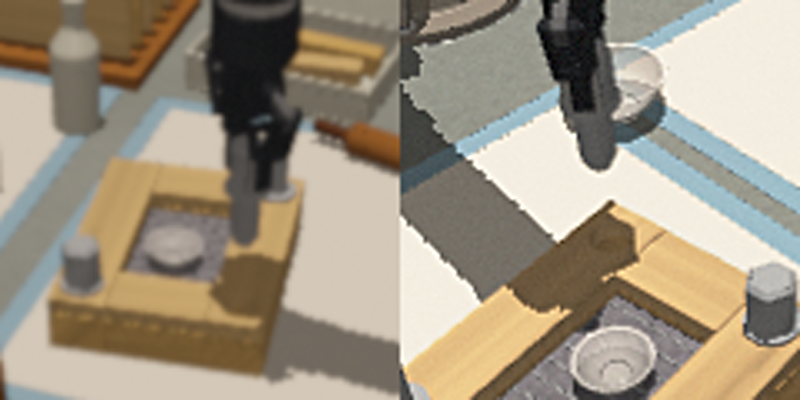

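{"method": "arm_command", "body": {"plan": [[0,0,1.5,0,0,0],[0,0,2.5,0,0,0],[0,0,2.0,0,0,0],[0,0,1.0,0,0,0],[0,0,0.5,0,0,0]]}}

```text
time: 28.95
eef_pos: [0.5056, -0.1501, 0.1266]
tool_rot: [-3.141, 0.0, 0.786]
wrist_force: [0.2, -0.2, -2.7]
gripper_width: 0.0376
```

{"method": "arm_command", "body": {"plan": [[0,0,0.4,0,0,0],[0,0,0.4,0,0,0],[0,0,0.3,0,0,0],[0,0,0.2,0,0,0],[0,0,0,0,0,0]]}}

```text
time: 29.58
eef_pos: [0.5058, -0.1501, 0.1143]
tool_rot: [3.142, 0.0, 0.786]
wrist_force: [0.2, 0.1, -2.6]
gripper_width: 0.0378
```

{"method": "arm_command", "body": {"plan": [[0,0,0.4,0,0,0],[0,0,0.4,0,0,0],[0,0,0.4,0,0,0],[0,0,0.4,0,0,0],[0,0,0.3,0,0,0]]}}

```text
time: 30.2
eef_pos: [0.5057, -0.1501, 0.095]
tool_rot: [-3.141, 0.0, 0.785]
wrist_force: [-0.0, -0.7, -3.1]
gripper_width: 0.0378
```

{"method": "arm_command", "body": {"plan": [[0,0,0.4,0,0,0],[0,0,0.4,0,0,0],[0,0,0.4,0,0,0],[0,0,0.4,0,0,0],[0,0,0.3,0,0,0]]}}

```text
time: 30.82
eef_pos: [0.5058, -0.1502, 0.0761]
tool_rot: [-3.142, 0.0, 0.785]
wrist_force: [0.3, -0.4, -3.4]
gripper_width: 0.0381
```

{"method": "arm_command", "body": {"plan": [[0,0,0.2,0,0,0],[0,0,0.2,0,0,0],[0,0,0.1,0,0,0],[0,0,0,0,0,0],[0,0,0,0,0,0]]}}

```text
time: 31.45
eef_pos: [0.5059, -0.1502, 0.0715]
tool_rot: [3.141, -0.0, 0.786]
wrist_force: [0.3, -0.1, -3.4]
gripper_width: 0.0375
```

Almost touching; release lets it drop the last fraction. Press 1 mm first.

{"method": "arm_command", "body": {"plan": [[0,0,0.1,0,0,0],[0,0,0.05,0,0,0],[0,0,0,0,0,0],[0,0,0,0,0,0],[0,0,0,0,0,0]]}}

```text
time: 32.08
eef_pos: [0.506, -0.1502, 0.0708]
tool_rot: [3.141, 0.0, 0.785]
wrist_force: [-2.4, 0.4, 4.9]
gripper_width: 0.0376
```

{"method": "arm_command", "body": {"plan": [[0,0,0,0,0,0],[0,0,0,0,0,0],[0,0,0,0,0,0],[0,0,-0.5,0,0,0],[0,0,-1.0,0,0,0]], "jaw": 6.0}}

```text
time: 32.7
eef_pos: [0.5056, -0.1501, 0.0852]
tool_rot: [-3.141, 0.0, 0.786]
wrist_force: [0.5, -0.4, -0.5]
gripper_width: 0.06
```

{"method": "arm_command", "body": {"plan": [[0,0,-3.0,0,0,0],[0,0,-4.0,0,0,0],[0,0,-5.0,0,0,0],[3,3,-5,0,0,0],[3,3,-4.0,0,0,0]]}}

```text
time: 33.33
eef_pos: [0.5897, -0.1504, 0.2962]
tool_rot: [3.138, -0.001, 0.785]
wrist_force: [1.0, -0.3, -0.2]
gripper_width: 0.0602
```

{"method": "arm_command", "body": {"plan": [[3,3,0,0,0,0],[2,3,0,0,0,0],[0,0,0,0,0,0],[0,0,0,0,0,0],[0,0,0,0,0,0]]}}

```text
time: 33.95
eef_pos: [0.6656, -0.1572, 0.2932]
tool_rot: [3.141, 0.0, 0.785]
wrist_force: [-0.1, 0.2, -0.0]
gripper_width: 0.06
```

```bash
cat >> e.py <<'E'
comp('bolttop',.106,.116,(.506,-.150),.035); comp('boltcollar',.0655,.072,(.506,-.150),.03)
E
python3 e.py w8
```

```text
34.0 [ 0.6657 -0.1572  0.2933] [3.141e+00 2.000e-04 7.853e-01]
deckle 20589 [ 0.5953 -0.2424] [0.2157 0.2653] 7.14 circ [ 0.5958 -0.242 ] 0.1686 z 0.0633
head 925 [ 0.6608 -0.1302] [0.0368 0.0331] 67.46 circ [ 0.6607 -0.13  ] 0.0188 z 0.1111
pintop none
pincollar 442 [ 0.5317 -0.3491] [0.0369 0.0435] 48.98 circ [ 0.5293 -0.3521] 0.0224 z 0.0673
hole [177 237   1   1   1] [ 0.5282 -0.1571] 0.0001
bolttop 279 [ 0.5036 -0.1388] [0.0328 0.0145] 10.14 circ [ 0.5044 -0.1435] 0.0166 z 0.1108
boltcollar 167 [ 0.5136 -0.1368] [0.0137 0.0364] 55.01 circ [ 0.5106 -0.141 ] 0.0183 z 0.0674
```

View pics/w8.png

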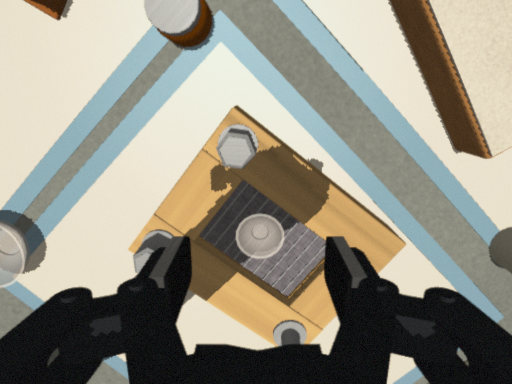

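```bash
python3 -c "
from h import *
s=robot.state();print(s['time'],s['wrist_force']);print(robot.sign_off())"
```

```text
34.0 [-0.0429284 -0.4261767  0.1016989]
the job is handed in; nothing more can be done
None
```

The drift pin is home in the hole diagonally opposite the fitted bolt, and the long hexagon-headed bolt is home in the other open hole, in that order. I handed the job in at 34.0 s of the 69 s allowed, with the gripper well clear and touching nothing.

- **Pin:** after the first pressing, the deckle still read about 0.6° out of line because of hole clearance. I regripped the pin, nudged it about 2.5 mm and eased it back before releasing it.
- **Frames:** the deckle's yaw was 9.7° at the start and 7.1° at the last check. The mould measured about 7.1° from its sides, so the two frames line up within measuring error (about 0.2°).
- **Seating:** both collar tops read 67 mm, as expected for a 4 mm collar on the 63 mm deckle. The bolt head's top read 111 mm, also as expected.
- **Forces:** no reported wrist force component was above about 6 N.

Two readings did not fit cleanly:
- **Grip on the bolt head:** the gripper read 38 mm on the 34 mm flats, although the picture showed the jaws on the flats. The bolt hung upright and went in without side force.
- **Pin top:** it was not measured in the last picture, where a gripper finger nearly hid it. It read 115 mm in the picture before, against 117 mm expected.

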